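# Pin the punch carriage in line with the alignment rod

### The job

Slide the fixture's carriage by its knob fully against the stop at the left-hand end (beside the steel bushing block), then take the plain steel alignment rod with the cylindrical head out of the wooden tool block and thread it nose down through the carriage's upper bushing and on, well into the lower bushing below it. Finish while still holding the rod there by its head, upright through both bushings, with about 20 mm of bare shank showing between its head and the carriage so that it rests on nothing, and the carriage still at its stop. Leave everything else on the bench where it is.

Things in the scene. Friction and masses are not known exactly. Their poses are not given: they have to be found in the camera images.
- fixture: Bolted-down alignment fixture: wooden board 180 x 310 x 18 mm with a square steel bushing block (50 x 50 mm, top 50 mm above the table) and, beyond it, a straight aluminium rail. Origin on the table under the centre of the lower bushing's bore. z up; y along the rail, towards the stop the carriage is pushed to (to the robot's left); x away from the robot, the rail lying at x = +85 mm. Dark steel stop blocks stand at both rail ends, tops 78 mm above the table.
- lower_bushing (a point): Centre of the mouth of the lower bushing: vertical bore 15 mm across, open at the top, 50 mm above the table, running straight down to the table top.
- carriage (a joint): Aluminium carriage sliding on the fixture's rail, m: 0 at the far (right) end, 0.16 hard against the stop at the fixture's +y end, where its upper bushing is exactly above the lower one. Friction about 4 N; stays where it is left.
- upper_bushing (a point): Centre of the mouth of the upper bushing in the carriage's overhanging arm: vertical through bore 15 mm across, mouth 112 mm above the table, arm 22 mm thick and 56 mm wide (fixture's y). Moves with the carriage.
- knob_centre (a point): Centre of the upright black knob on top of the carriage, 30 mm diameter, 30 mm tall, 139 mm above the table; its underside is 12 mm above the carriage's flat top. 85 mm beyond the upper bushing along the fixture's +x.
- tool_block: Fixed dark wooden block 200 x 70 x 60 mm with three blind holes 14 mm across and 48 mm deep, in a row along its x axis, 60 mm apart (the middle one at its centre). Origin centre of its underside, z up. Alignment rod, awl and drive punch stand in the holes in any order.
- rod: Steel alignment rod, 146 mm long, about 0.2 kg: plain round shank 12 mm diameter, 110 mm long, with a tapered nose (7 mm flat at the tip, full diameter 6 mm up), and a plain cylindrical head 22 mm diameter, 36 mm tall. The tallest tool in the block, standing nose down in one of its holes with the tip 12 mm above the table. Origin at the tip, z along the rod to the head.
- rod_head (a point): Centre of the rod's head, half-way up it, 128 mm from the tip: where to grasp it.
- rod_tip (a point): Lower end of the rod (nose tip), on its axis.
- rod_shoulder (a point): Underside of the rod's head on its axis, 110 mm from the tip.
- awl_handle (a point): Bystander: awl in the tool block, pear-shaped wooden handle 32 mm across; the middle of the handle, 95 mm above its tip (its top is at 118 mm).
- punch_top (a point): Bystander: drive punch in the tool block, 12 mm shank with a flat steel disc 36 mm across on top; centre of the disc, 89 mm above its tip.
- spool_centre (a point): Bystander: wooden spool 40 mm diameter, 50 mm tall, its centre.
- glue_centre (a point): Bystander: white jar 48 mm diameter, 110 mm tall, its centre.
- mallet_grip (a point): Bystander: hammer lying on the table, middle of its handle.
- sanding_block_centre (a point): Bystander: cork sanding block 90 x 45 x 35 mm, its centre.
- glue_brush_grip (a point): Bystander: brush lying on the table, middle of its handle.
Things that resemble listed ones, but are neither listed nor needed, are in the scene too. Leave any green or red look-alike of the rod alone.

How it is judged:
By the outcome, as a careful person would: the job done as asked, in the order asked, and still so for the second after the job is handed in, while the arm keeps its last pose, push and grip.
It also fails if it takes over 64 s, if anything falls off the work surface, if the arm or the gripper's body presses on something with over 40 N, if the wrist force passes 120 N, or if a joint passes its speed limit or range.

### The arm

A 7-joint arm with a two-finger parallel gripper is mounted at the origin on the work surface. World frame = base frame: x ahead of the robot, y to its left, z up, the work surface at z = 0. Lengths are in m, angles in degrees, forces in N, time in s.
With the tool pointing down it reaches from about 0.425 to 0.925 m from the base axis. Payload 6.8 kg.
Tool frame: the origin (TCP) lies midway between the tips of the shut fingers; the grasp point (between the pads) lies 19 mm behind it; x points along the fingers, y is the direction in which the jaws open and shut, and the axes are right-handed (so a half turn about x gives the same grasp; the last joint's range is limited). The gripper opens to 85 mm and grips with 20 to 120 N. Pads are 22 mm wide; open, the fingers measure 114 mm over their backs; the gripper's body (76 mm by 85 mm) begins 54 mm behind the grasp point. The pads swing forward as they close: fully open they stand 13 mm farther back than shut.
Start: joints at [-83.142, 27.33, 1.283, 89.118, -0.659, 63.558, -4.761], TCP at [0.152, 0.658, 0.231] pointing down, gripper open.
Joint ranges: [-169.35, 169.35], [-19.33, 120.38], [-80.79, 83.38], [13.8, 139.57], [-78.32, 258.32], [9.67, 109.79], [-169.56, 169.56]. Speed limits (degrees/s): [136.94, 136.94, 180, 180, 180, 180, 180].

### API

Orientations are given as [roll, pitch, yaw] about the fixed x, y, z axes, in that order (R = Rz(yaw) Ry(pitch) Rx(roll)).
In Python, from cell import status, optics, order gives the robot as it stands.
- The arm moves only by the tool servo_tool, never from a script. Its argument "targets" is a list of rows, each a list of 3 entries, a list of its own where there are three numbers: the turn, a rotation vector about the world's x, y, z in degrees, then the shift along the world's x, y, z in mm, then the closure, from 0 (fully open) to 1 (shut). In form: [[[wx, wy, wz], [dx, dy, dz], hand], ...]. A call has 1 to 10 rows; each row shifts and turns the commanded pose from where the row before left it; what a row does not reach is not made up. A row lasts 1/12 s, in which the tool goes at most 41.7 mm and 7.16 degrees, less where a joint would pass 70% of its speed; a pose out of reach is approached as far as the arm can. A call is refused whole if a number of a shift passes 41.7 or a number of a turn 7.16, either way. A call with a gripper value outside its range is refused whole. The fingers move at their own pace and stop on an object; "squeeze" is the grip in N (left out, the last holds). Time passes only in rows, so rows that do not move let the fingers close. It gives the time, the measured TCP pose, the force and the opening at its end, in the units of the state.
- status.get_obs(): the state, without advancing time (a new reading comes with each control period).
- optics.get_image(name): name is "side" or "top"; returns (picture, depth): 400x640x3 uint8, red, green, blue; 400x640 float32, m along the optical axis (not along the pixel's ray), 0 where there is no reading.
- optics.camera_model(name): a dict with "K" (3x3 intrinsics, pixels), "k1" (the pictures are not rectified: a ray, as slopes to the right and down, at radius r is drawn at 1 + k1 r^2 times it, then the intrinsics apply), "origin" and "orientation" of the camera in the world. Camera axes: x right, y down, z forward; pixel columns grow to the right and rows downward; lengths in m; the calibration is good to about 2 mm. A picture is of the moment at which its call begins. camera_model takes no time and is no camera call.
- order.job_done(): hands the job in, once; it reports no verdict.
The state is a dict: "t": time; "joints": joint angles; "joint_velocities": joint speeds; "joint_efforts": joint torques, N m; "ee_pos": TCP position; "tool_rot": TCP orientation; "wrist_force": force on the tool from outside, world axes, zero at the start; "torque": the same for the moment, N m; "grip_width": finger opening in m.
Only numpy, scipy, OpenCV 4.12 (cv2) and the standard library are available. Lean on these libraries where they do the work, as an engineer would, in place of code of your own. Each camera call takes 0.05 s, during which the arm holds its last target.

## Working session

There is one attempt and no reset: what is moved stays moved. The work goes in short steps, Python scripts to look and compute and a tool call to move; the robot and the scene stay as the last step left them, time stands still between calls to the robot, and variables do not carry over. Pictures are saved under pics/ and viewed, and the job is handed in when it is done.

Besides the shell and the picture viewer there is one more tool, called in YAML: its name, and indented under it one key for each argument. servo_tool: Moves the arm, as the interface text tells. Its arguments: {"type":"object","properties":{"targets":{"type":"array"},"squeeze":{"type":"number"}},"required":["targets"]}

```bash
ls; mkdir -p pics; python3 - <<'E'
from cell import status, optics, order
import cv2, numpy as np
print(status.get_obs())
for n in ("side","top"):
    m=optics.camera_model(n); print(n,m)
    p,d=optics.get_image(n)
    cv2.imwrite(f"pics/{n}0.png",p[:,:,::-1]); np.savez(f"{n}0.npz",p=p,d=d)
E
```

```text
pics
{'t': 0.0, 'joints': array([-83.14087014,  27.37816445,   1.28023753,  89.17825564,
        -0.66038606,  63.55758354,  -4.76178581]), 'joint_velocities': array([-0.0384813 , -0.06150876,  0.01470346,  0.04887446,  0.01401693,
       -0.09026013, -0.05347906]), 'joint_efforts': array([-5.42236339e-04, -5.96447182e+01,  1.60788082e+00, -2.81203097e+01,
        1.25272895e-02,  9.18618782e-03, -1.37585388e-05]), 'ee_pos': array([0.15232413, 0.65697901, 0.23029849]), 'tool_rot': array([-86.34144497,  89.8933285 , -99.39441696]), 'wrist_force': array([-0.30450249,  0.1157436 ,  0.03387282]), 'torque': array([ 0.05060086, -0.05349494,  0.05416505]), 'grip_width': 0.08527475389757559}
side {'K': array([[371.33800036,   0.        , 324.8895712 ],
       [  0.        , 371.33800036, 194.77867128],
       [  0.        ,   0.        ,   1.        ]]), 'k1': -0.006597516446370953, 'origin': array([0.14944875, 0.61442786, 0.71625686]), 'orientation': array([-128.03423174,   -0.18215791, -150.13575715])}
top {'K': array([[485.28709903,   0.        , 315.20390522],
       [  0.        , 485.28709903, 194.63887256],
       [  0.        ,   0.        ,   1.        ]]), 'k1': -0.08788520881607444, 'origin': array([ 0.46198847, -0.01260395,  1.65408474]), 'orientation': array([-1.76471479e+02, -1.14742453e-02, -8.99219642e+01])}
```

View pics/side0.png

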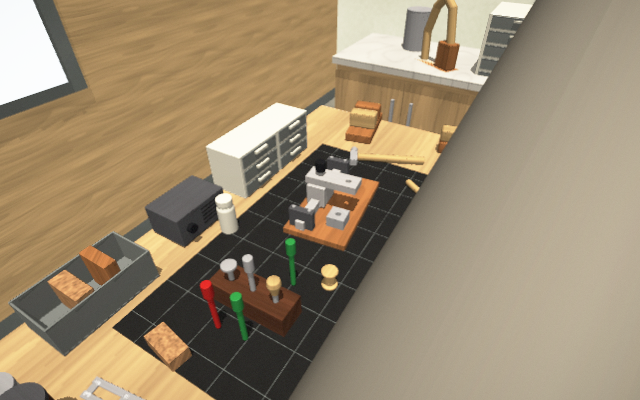

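View pics/top0.png

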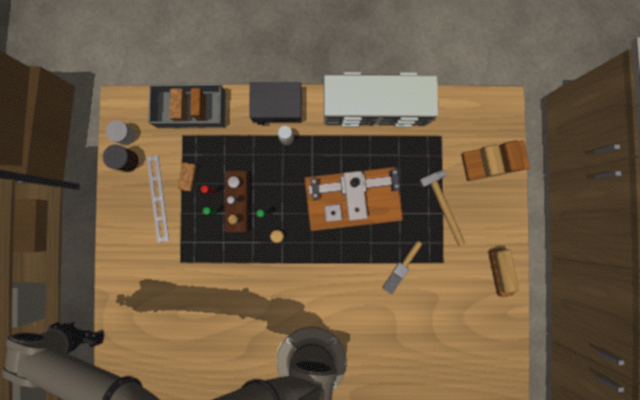

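The side view shows the tool block around (255,295), with punch disc (229,267), grey cylinder head (248,262), awl handle (274,285), and green and red look-alikes at (207,290), (237,300) and (291,245). The fixture is around (335,205). I'll crop both views closer.

```bash
cat > h.py <<'E'
import numpy as np, cv2
from scipy.spatial.transform import Rotation as R
from cell import status, optics, order
def cam(n):
    m=optics.camera_model(n); return m, R.from_euler('xyz',m['orientation'],degrees=True).as_matrix(), np.array(m['origin'])
def rays(n,uv):
    m,Rm,o=cam(n); K=m['K']; uv=np.atleast_2d(np.array(uv,float))
    q=(uv-[K[0,2],K[1,2]])/[K[0,0],K[1,1]]; s=q.copy()
    for _ in range(20): s=q/(1+m['k1']*(s**2).sum(1,keepdims=True))
    return o, np.c_[s,np.ones(len(s))]@Rm.T     # z-depth scaled
def plane(n,uv,z):
    o,d=rays(n,uv); return o+d*((z-o[2])/d[:,2:3])
def proj(n,P):
    m,Rm,o=cam(n); K=m['K']; c=(np.atleast_2d(P)-o)@Rm; s=c[:,:2]/c[:,2:]
    s=s*(1+m['k1']*(s**2).sum(1,keepdims=True)); return s*[K[0,0],K[1,1]]+[K[0,2],K[1,2]]
def cloud(n,d):
    h,w=d.shape; v,u=np.mgrid[:h,:w]; o,r=rays(n,np.c_[u.ravel(),v.ravel()])
    return (o+r*d.ravel()[:,None]).reshape(h,w,3)
def tri(uvs,uvt):
    o1,a=rays('side',uvs);o2,b=rays('top',uvt);a=a[0]/np.linalg.norm(a[0]);b=b[0]/np.linalg.norm(b[0])
    A=np.c_[a,-b];t=np.linalg.lstsq(A,o2-o1,rcond=None)[0];p=o1+a*t[0];q=o2+b*t[1]
    return (p+q)/2,np.linalg.norm(p-q)
E
python3 - <<'E'
import cv2
a=cv2.imread('pics/side0.png');b=cv2.imread('pics/top0.png')
def crop(im,x0,y0,x1,y1,f,fn):
    cv2.imwrite(fn,cv2.resize(im[y0:y1,x0:x1],None,fx=f,fy=f,interpolation=cv2.INTER_CUBIC))
crop(a,190,220,350,340,5,'pics/s_tools.png')
crop(a,270,140,390,250,5,'pics/s_fix.png')
crop(b,170,130,290,250,5,'pics/t_tools.png')
crop(b,295,155,415,240,6,'pics/t_fix.png')
E
```

```text
(no output)
```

View pics/s_tools.png

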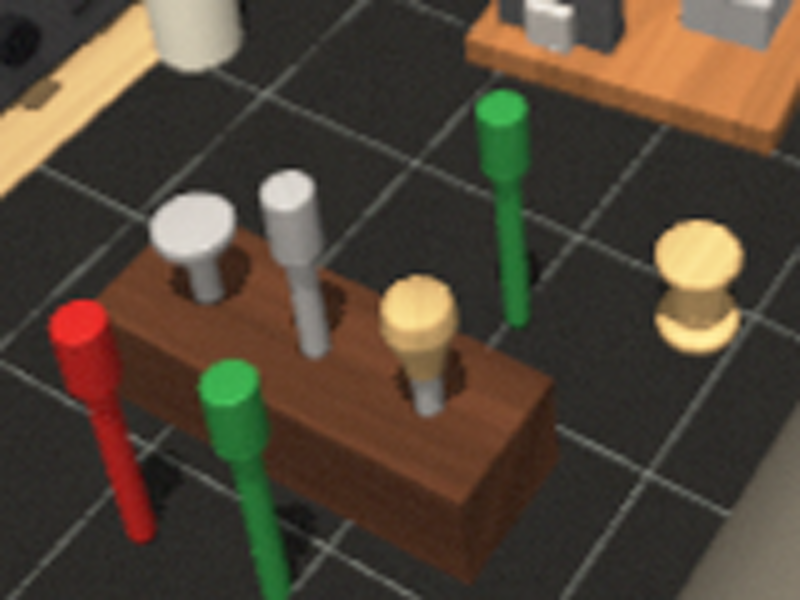

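View pics/s_fix.png

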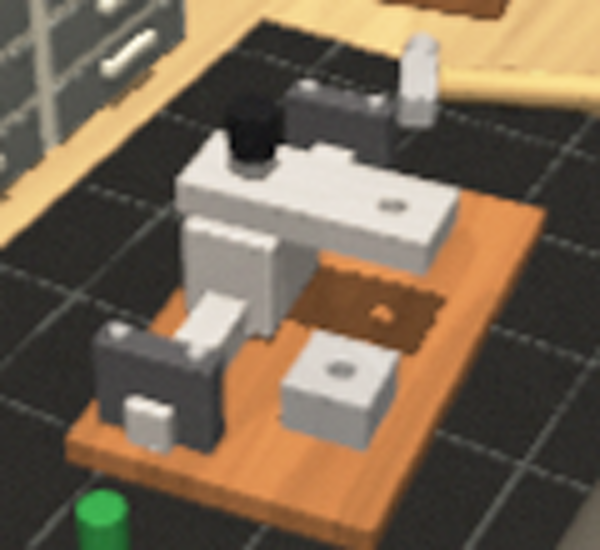

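View pics/t_tools.png

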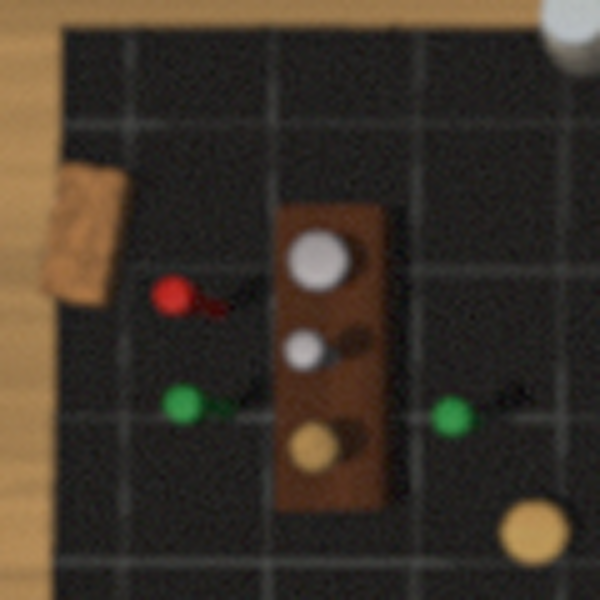

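View pics/t_fix.png

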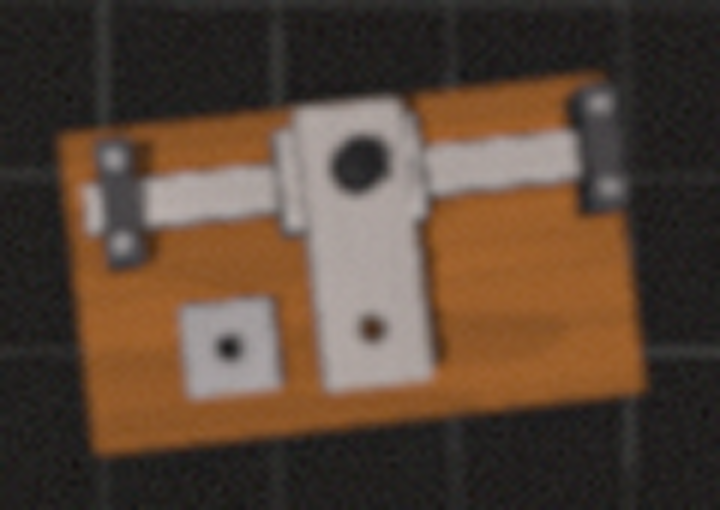

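The picks are clear. The rod is the grey cylinder-headed one in the middle hole, at side (247,258) and top (231,200). What could be mistaken for it:

- **Punch:** wide disc, top (233,182)
- **Awl:** wooden, top (233,219)
- **Red rod:** side (206,287)
- **Green rods:** side (236,297) and (291,242)

The close crop confirms the choice. Next I'll measure.

```bash
cat > m.py <<'E'
from h import *
np.set_printoptions(precision=4,suppress=True)
C={};I={}
for n in('side','top'):
    z=np.load(n+'0.npz'); I[n]=z['p']; C[n]=cloud(n,z['d'])
def pt(n,u,v): return C[n][int(round(v)),int(round(u))]
def blob(n,box,lo,hi):  # component by brightness/HSV in box
    x0,y0,x1,y1=box; hsv=cv2.cvtColor(I[n],cv2.COLOR_RGB2HSV)[y0:y1,x0:x1]
    m=cv2.inRange(hsv,lo,hi); k,l,s,c=cv2.connectedComponentsWithStats(m)
    j=1+np.argmax(s[1:,4]); mm=np.zeros(I[n].shape[:2],bool); mm[y0:y1,x0:x1]=l==j
    return c[j]+[x0,y0],s[j,4],mm
E
python3 - <<'E'
from m import *
print('rod head top: side depth',pt('side',248,258),'top depth',pt('top',230.5,199.8))
print(tri((190+289/5,220+192/5),(170+304/5,130+349/5)))
print('knob top',tri((270+252/5,140+108/5),(295+358/6,155+163/6)), pt('top',295+358/6,155+163/6))
for nm,s,t in (('upper',(270+393/5,140+205/5),(295+372/6,155+329/6)),('lower',(270+341/5,140+370/5),(295+229/6,155+347/6))):
    print(nm,tri(s,t), pt('top',t[0]+4,t[1]), pt('side',s[0]-5,s[1]-1))
for nm,s,t in (('red',(206,220+322/5),(170+173/5,130+295/5)),('g1',(190+231/5,220+385/5),(170+183/5,130+405/5)),('g2',(190+503/5,220+110/5),(170+452/5,130+416/5)),('awl',(190+417/5,220+297/5),(170+313/5,130+447/5)),('punch',(190+193/5,220+225/5),(170+318/5,130+260/5))):
    print(nm,tri(s,t))
# stops tops
for nm,uv in(('stopL',(295+122/6,155+200/6)),('stopR',(295+602/6,155+150/6))): print(nm,plane('top',uv,.078))
print('block corners',plane('top',[(170+277/5,130+205/5),(170+384/5,130+205/5),(170+277/5,130+510/5),(170+384/5,130+508/5)],.06))
E
```

```text
rod head top: side depth [0.5343 0.25   0.1578] top depth [0.537  0.2498 0.164 ]
(array([0.5375, 0.2487, 0.1537]), np.float64(0.0015106553054516293))
knob top (array([ 0.5931, -0.1357,  0.1519]), np.float64(0.0011179442409574244)) [ 0.5938 -0.1361  0.1563]
upper (array([ 0.5084, -0.1462,  0.1094]), np.float64(0.0010800229766841063)) [ 0.5083 -0.1585  0.1122] [ 0.5186 -0.1389  0.1137]
lower (array([ 0.5002, -0.0727,  0.0467]), np.float64(0.0013999793314094916)) [ 0.5001 -0.0847  0.0542] [ 0.5114 -0.0647  0.0513]
red (array([0.5719, 0.3337, 0.1426]), np.float64(0.001388870053542756))
g1 (array([0.5031, 0.3267, 0.1418]), np.float64(0.0010594276731941627))
g2 (array([0.4962, 0.1576, 0.1416]), np.float64(0.0019283164700280766))
awl (array([0.4773, 0.2477, 0.1242]), np.float64(0.0008184266740327011))
punch (array([0.5978, 0.2498, 0.1004]), np.float64(0.0010908642045206675))
stopL [[ 0.5797 -0.0132  0.078 ]]
stopR [[ 0.6075 -0.2746  0.078 ]]
block corners [[0.6383 0.2847 0.06  ]
 [0.6383 0.2136 0.06  ]
 [0.4368 0.2822 0.06  ]
 [0.4384 0.2116 0.06  ]]
```

```bash
python3 - <<'E'
from m import *
o=status.get_obs(); M=R.from_euler('xyz',o['tool_rot'],degrees=True).as_matrix()
print(M, 'jaw yaw',np.degrees(np.arctan2(M[1,1],M[0,1])))
for nm,z,s,t in (('rodtop',.158,(190+289/5,220+192/5),(170+304/5,130+349/5)),('knobtop',.154,(270+252/5,140+108/5),(295+358/6,155+163/6)),('upper',.112,(270+393/5,140+205/5),(295+372/6,155+329/6)),('lower',.05,(270+341/5,140+370/5),(295+229/6,155+347/6))):
    print(nm,plane('side',s,z),plane('top',t,z))
E
```

```text
[[-0.0003  0.2259  0.9742]
 [-0.0016  0.9741 -0.2259]
 [-1.     -0.0016  0.0001]] jaw yaw 76.94424169812561
rodtop [[0.5338 0.2511 0.158 ]] [[0.5379 0.2484 0.158 ]]
knobtop [[ 0.591  -0.1331  0.154 ]] [[ 0.5934 -0.1352  0.154 ]]
upper [[ 0.5064 -0.1432  0.112 ]] [[ 0.5089 -0.1458  0.112 ]]
lower [[ 0.4978 -0.0696  0.05  ]] [[ 0.5007 -0.0722  0.05  ]]
```

servo_tool:
  targets:
    - [[0,0,2],[33,-23,0],0]
    - [[0,0,2],[33,-23,0],0]
    - [[0,0,2],[33,-23,0],0]
    - [[0,0,2],[33,-23,0],0]
    - [[0,0,2],[33,-23,0],0]
    - [[0,0,2],[33,-23,0],0]
    - [[0,0,2],[33,-23,0],0]
    - [[0,0,2],[33,-23,0],0]
    - [[0,0,2],[33,-23,0],0]
    - [[0,0,1.5],[9,-39,0],0]

```text
t: 0.93
ee_pos: [0.4628, 0.4112, 0.2308]
tool_rot: [12.5, 89.9, 19.0]
wrist_force: [0.5, 0.2, 1.0]
grip_width: 0.0854
```

servo_tool:
  targets:
    - [[0,0,0],[9,-39,0],0]
    - [[0,0,0],[9,-39,0],0]
    - [[0,0,0],[9,-39,0],0]
    - [[0,0,0],[9,-39,0],0]
    - [[0,0,0],[9,-39,0],0]
    - [[0,0,0],[9,-39,0],0]
    - [[0,0,0],[9,-39,0],0]
    - [[0,0,0],[9,-39,0],0]
    - [[0,0,0],[9,-39,0],0]
    - [[0,0,0],[9,-39,0],0]

```text
t: 1.77
ee_pos: [0.5482, 0.0196, 0.2312]
tool_rot: [160.8, 90.0, 167.3]
wrist_force: [0.9, -0.0, -0.4]
grip_width: 0.0851
```

servo_tool:
  targets:
    - [[0,0,0],[9,-39,0],0]
    - [[0,0,0],[9,-39,0],0]
    - [[0,0,0],[9,-39,0],0]
    - [[0,0,0],[5,-20,0],0]
    - [[0,0,0],[0,0,0],0]
    - [[0,0,0],[0,0,0],0]

```text
t: 2.27
ee_pos: [0.58, -0.1169, 0.2308]
tool_rot: [-173.9, 89.9, -167.6]
wrist_force: [-0.6, 0.8, -0.0]
grip_width: 0.0852
```

```bash
cat > look.py <<'E'
import sys
from h import *
tag=sys.argv[1]
for n in sys.argv[2:]:
    p,d=optics.get_image(n); np.savez(f'{n}{tag}.npz',p=p,d=d); cv2.imwrite(f'pics/{n}{tag}.png',p[:,:,::-1])
o=status.get_obs(); M=R.from_euler('xyz',o['tool_rot'],degrees=True).as_matrix()
print(o['t'],o['ee_pos'].round(4),o['joints'].round(1),'F',o['wrist_force'].round(1),'jaw',np.degrees(np.arctan2(M[1,1],M[0,1])).round(2),'toolx',M[:,0].round(4),o['grip_width'])
E
python3 look.py 1 side top
```

```text
2.3667 [ 0.5802 -0.1139  0.2309] [ -7.9  19.9  16.6 101.9  -6.5  59.3 107.6] F [ 0.3  0.4 -0.6] jaw 96.53 toolx [-0.001  0.001 -1.   ] 0.0852404319205738
```

View pictures.

```bash
python3 - <<'E'
import cv2
a=cv2.imread('pics/side1.png');b=cv2.imread('pics/top1.png')
def crop(im,x0,y0,x1,y1,f): return cv2.resize(im[y0:y1,x0:x1],None,fx=f,fy=f,interpolation=cv2.INTER_CUBIC)
cv2.imwrite('pics/c1.png',cv2.hconcat([crop(a,255,80,395,250,2.8),crop(b,280,110,420,280,2.8)]))
E
python3 -c "
from cell import optics
print(optics.camera_model('side')['origin'])"
```

```text
[0.14944875 0.61442786 0.71625686]
```

View pics/c1.png

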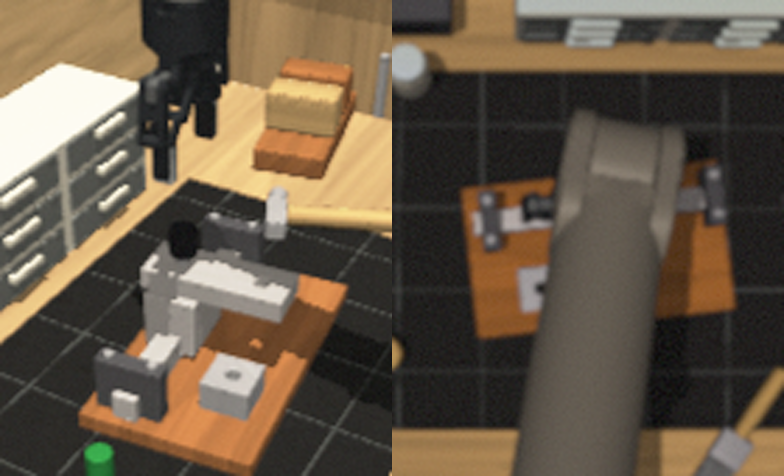

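Side shows the open gripper about 20 mm up-rail of the knob (185,238 in the crop). I'll centre over the knob and descend.

servo_tool:
  targets:
    - [[0,0,0],[12,-20,0],0]
    - [[0,0,0],[0,0,-20],0]
    - [[0,0,0],[0,0,-25],0]
    - [[0,0,0],[0,0,-25],0]
    - [[0,0,0],[0,0,-20],0]
    - [[0,0,0],[0,0,-13],0]
    - [[0,0,0],[0,0,-10],0]
    - [[0,0,0],[0,0,0],0]

```text
t: 3.03
ee_pos: [0.5914, -0.1339, 0.1165]
tool_rot: [158.5, 89.8, 165.0]
wrist_force: [0.1, 0.0, 0.1]
grip_width: 0.0854
```

```bash
python3 look.py 2 side; python3 - <<'E'
import cv2
a=cv2.imread('pics/side2.png')
cv2.imwrite('pics/c2.png',cv2.resize(a[110:250,255:395],None,fx=4,fy=4,interpolation=cv2.INTER_CUBIC))
E
```

```text
3.0833 [ 0.5922 -0.1345  0.1179] [ -4.4  28.9  15.1 105.1  -9.8  47.3 112.1] F [0.4 0.6 0.5] jaw 96.52 toolx [-1.2e-03  4.0e-04 -1.0e+00] 0.08525375709506393
```

View pics/c2.png

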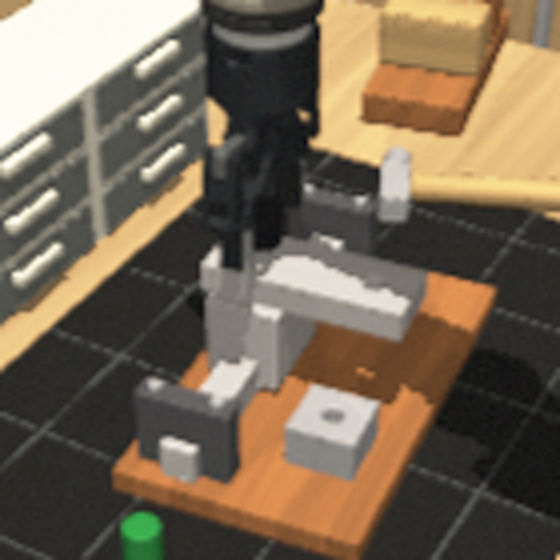

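The fingers straddle the knob. I'll close lightly.

servo_tool:
  targets:
    - [[0,0,0],[0,0,0],1]
    - [[0,0,0],[0,0,0],1]
    - [[0,0,0],[0,0,0],1]
    - [[0,0,0],[0,0,0],1]
    - [[0,0,0],[0,0,0],1]
    - [[0,0,0],[0,0,0],1]
    - [[0,0,0],[0,0,0],1]
    - [[0,0,0],[0,0,0],1]
  squeeze: 30

```text
t: 3.75
ee_pos: [0.5928, -0.1355, 0.1191]
tool_rot: [2.6, 89.9, 9.0]
wrist_force: [-1.4, 0.4, 6.2]
grip_width: 0.029
```

servo_tool:
  targets:
    - [[0,0,0],[-0.8,7,0],1]
    - [[0,0,0],[-1.2,11,0],1]
    - [[0,0,0],[-1.2,11,0],1]
    - [[0,0,0],[-1.2,11,0],1]
    - [[0,0,0],[-1.2,11,0],1]
    - [[0,0,0],[-0.8,7,0],1]
    - [[0,0,0],[0,0,0],1]

```text
t: 4.33
ee_pos: [0.586, -0.0765, 0.1191]
tool_rot: [31.3, 90.0, 37.8]
wrist_force: [-3.1, 1.1, 7.4]
grip_width: 0.0292
```

servo_tool:
  targets:
    - [[0,0,0],[-0.5,5,0],1]
    - [[0,0,0],[-0.5,4,0],1]
    - [[0,0,0],[-0.2,2,0],1]
    - [[0,0,0],[0,0,0],1]

```text
t: 4.67
ee_pos: [0.5849, -0.0672, 0.1191]
tool_rot: [-66.3, 89.9, -59.8]
wrist_force: [-2.4, -2.4, 8.2]
grip_width: 0.0291
```

servo_tool:
  targets:
    - [[0,0,0],[-0.2,2,0],1]
    - [[0,0,0],[0,0,0],1]

```text
t: 4.83
ee_pos: [0.5847, -0.0657, 0.1191]
tool_rot: [-70.2, 89.9, -63.8]
wrist_force: [-2.1, -2.7, 7.3]
grip_width: 0.0294
```

servo_tool:
  targets:
    - [[0,0,0],[-0.2,2,0],1]
    - [[0,0,0],[0,0,0],1]

```text
t: 5.0
ee_pos: [0.5845, -0.0637, 0.1191]
tool_rot: [-71.8, 89.9, -65.4]
wrist_force: [-2.5, -3.2, 6.6]
grip_width: 0.0294
```

Still moving on friction alone. I'll continue in small steps.

servo_tool:
  targets:
    - [[0,0,0],[-0.2,2,0],1]
    - [[0,0,0],[0,0,0],1]

```text
t: 5.17
ee_pos: [0.5843, -0.0618, 0.1191]
tool_rot: [-72.7, 89.9, -66.3]
wrist_force: [-2.2, -3.7, 6.4]
grip_width: 0.029
```

servo_tool:
  targets:
    - [[0,0,0],[-0.2,2,0],1]
    - [[0,0,0],[0,0,0],1]

```text
t: 5.33
ee_pos: [0.5843, -0.0615, 0.1191]
tool_rot: [-75.2, 89.8, -68.9]
wrist_force: [-0.5, -7.1, 5.9]
grip_width: 0.0298
```

servo_tool:
  targets:
    - [[0,0,0],[-0.2,2,0],1]
    - [[0,0,0],[0,0,0],1]

```text
t: 5.5
ee_pos: [0.5842, -0.0615, 0.1191]
tool_rot: [-75.5, 89.7, -69.2]
wrist_force: [1.5, -12.4, 3.7]
grip_width: 0.0292
```

The force jumped with no motion, so this is the stop. One more firm nudge, then release.

servo_tool:
  targets:
    - [[0,0,0],[-0.2,2,0],1]
    - [[0,0,0],[0,0,0],1]
    - [[0,0,0],[0,0,0],1]

```text
t: 5.75
ee_pos: [0.5843, -0.0614, 0.1191]
tool_rot: [-75.8, 89.6, -69.6]
wrist_force: [0.9, -16.4, 2.3]
grip_width: 0.0297
```

servo_tool:
  targets:
    - [[0,0,0],[0.2,-2,0],0.6]
    - [[0,0,0],[0.2,-2,0],0.5]
    - [[0,0,0],[0,-1,0],0.4]
    - [[0,0,0],[0,0,0],0.3]
    - [[0,0,0],[0,0,0],0.3]
    - [[0,0,0],[0,0,0],0.3]

```text
t: 6.25
ee_pos: [0.584, -0.0587, 0.1182]
tool_rot: [113.8, 90.0, 120.3]
wrist_force: [0.8, 0.5, 0.8]
grip_width: 0.06
```

servo_tool:
  targets:
    - [[0,0,0],[0,0,30],0.2]
    - [[0,0,0],[0,0,35],0]
    - [[0,0,0],[0,0,35],0]
    - [[0,0,0],[-3,20,30],0]
    - [[0,0,0],[-6,39,0],0]
    - [[0,0,0],[-6,39,0],0]
    - [[0,0,0],[-6,39,0],0]
    - [[0,0,0],[-6,39,0],0]
    - [[0,0,0],[-6,39,0],0]
    - [[0,0,0],[-6,39,0],0]

```text
t: 7.08
ee_pos: [0.5442, 0.1968, 0.2485]
tool_rot: [65.9, 90.0, 72.4]
wrist_force: [0.8, 0.3, 0.7]
grip_width: 0.0852
```

servo_tool:
  targets:
    - [[0,0,0],[-5,35,0],0]
    - [[0,0,0],[-4,20,0],0]
    - [[0,0,0],[0,0,0],0]
    - [[0,0,0],[0,0,0],0]

```text
t: 7.42
ee_pos: [0.5352, 0.2513, 0.248]
tool_rot: [173.2, 90.0, 179.9]
wrist_force: [0.0, -0.9, 0.5]
grip_width: 0.0856
```

```bash
python3 look.py 3 side top; python3 - <<'E'
import cv2
a=cv2.imread('pics/side3.png');b=cv2.imread('pics/top3.png')
def crop(im,x0,y0,x1,y1,f): return cv2.resize(im[y0:y1,x0:x1],None,fx=f,fy=f,interpolation=cv2.INTER_CUBIC)
cv2.imwrite('pics/c3.png',crop(a,190,130,390,330,3.0))
cv2.imwrite('pics/c3t.png',crop(b,295,155,415,240,6))
E
```

```text
7.5167 [0.5363 0.2483 0.2482] [-38.3  18.6   9.4 100.4  -3.3  61.3  68.5] F [ 0.4 -0.1 -0. ] jaw 96.38 toolx [ 0.e+00 -9.e-04 -1.e+00] 0.0852947388947425
```

View pics/c3.png

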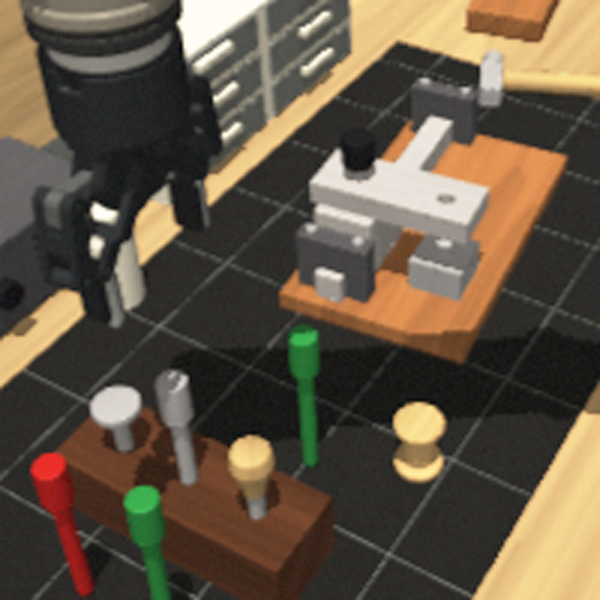

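View pics/c3t.png

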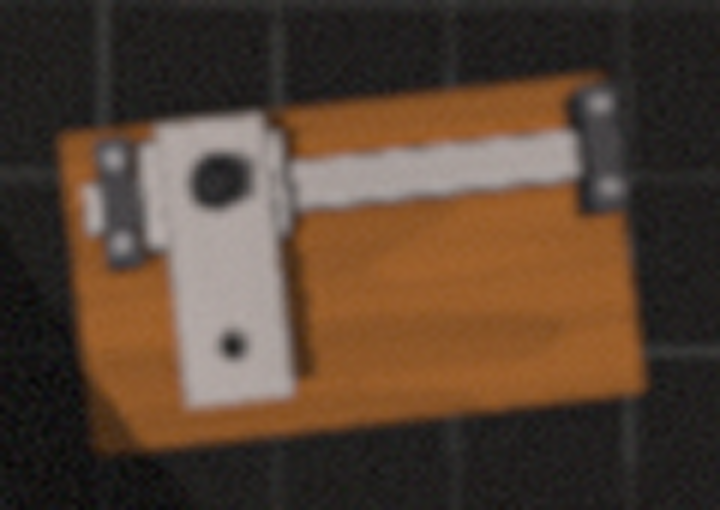

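Top shows the carriage against the left stop, with only the dark bore visible at (334,212). Side shows the open gripper above the rod. I'll compute bore and rod positions consistently.

```bash
python3 - <<'E'
from h import *
np.set_printoptions(precision=4,suppress=True)
p=np.load('top3.npz')['p']; g=cv2.cvtColor(p,cv2.COLOR_RGB2GRAY).astype(float)
def cen(g,u,v,r,thr,dark=True):
    y,x=np.mgrid[:g.shape[0],:g.shape[1]]; m=(abs(x-u)<=r)&(abs(y-v)<=r); w=np.clip((thr-g) if dark else (g-thr),0,None)*m
    return (w*x).sum()/w.sum(),(w*y).sum()/w.sum()
ub=cen(g,334,212,4,120); print('bore top px',ub,plane('top',ub,.112))
gs=cv2.cvtColor(np.load('side3.npz')['p'],cv2.COLOR_RGB2GRAY).astype(float)
us=cen(gs,190+447/3,130+198/3,4,150); print('bore side px',us,plane('side',us,.112)); print(tri(us,ub))
k=cen(g,295+219/6,155+180/6,7,90);print('knob',k,plane('top',k,.154))
# rod head in first images
g0=cv2.cvtColor(np.load('top0.npz')['p'],cv2.COLOR_RGB2GRAY).astype(float)
r=cen(g0,230.5,200,5,110,False);print('rod',r,plane('top',r,.158))
E
```

```text
bore top px (np.float64(333.3695652173913), np.float64(212.14046822742475)) [[ 0.5014 -0.0706  0.112 ]]
bore side px (np.float64(338.1666666666667), np.float64(196.0)) [[ 0.4996 -0.0694  0.112 ]]
(array([ 0.501 , -0.0709,  0.1105]), np.float64(0.0011001404263191582))
knob (np.float64(331.2740830310359), np.float64(184.56388553002822)) [[ 0.5859 -0.0626  0.154 ]]
rod (np.float64(230.2131616595136), np.float64(199.74892703862662)) [[0.538  0.2503 0.158 ]]
```

servo_tool:
  targets:
    - [[0,0,0],[0,1.5,0],0.4]
    - [[0,0,0],[0,0,-20],0.4]
    - [[0,0,0],[0,0,-30],0.4]
    - [[0,0,0],[0,0,-20],0.4]
    - [[0,0,0],[0,0,-20],0.4]
    - [[0,0,0],[0,0,-15],0.4]
    - [[0,0,0],[0,0,-14],0.4]
    - [[0,0,0],[0,0,-10],0.4]
    - [[0,0,0],[0,0,0],0.4]

```text
t: 8.27
ee_pos: [0.5352, 0.2494, 0.1174]
tool_rot: [-150.9, 89.8, -144.5]
wrist_force: [0.0, 0.2, -0.7]
grip_width: 0.0514
```

```bash
python3 look.py 4 side; python3 - <<'E'
import cv2
a=cv2.imread('pics/side4.png')
cv2.imwrite('pics/c4.png',cv2.resize(a[200:330,190:320],None,fx=4.5,fy=4.5,interpolation=cv2.INTER_CUBIC))
E
```

```text
8.3167 [0.5358 0.2499 0.1186] [-37.2  27.    8.  106.9  -5.   46.5  69.7] F [-0.2  0.3 -0.8] jaw 96.37 toolx [-0.0015 -0.0012 -1.    ] 0.051271671404569216
```

View pics/c4.png

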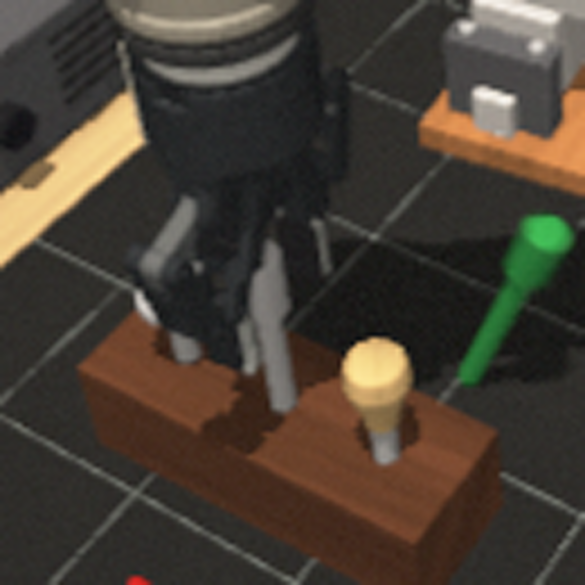

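View pics/side4.png

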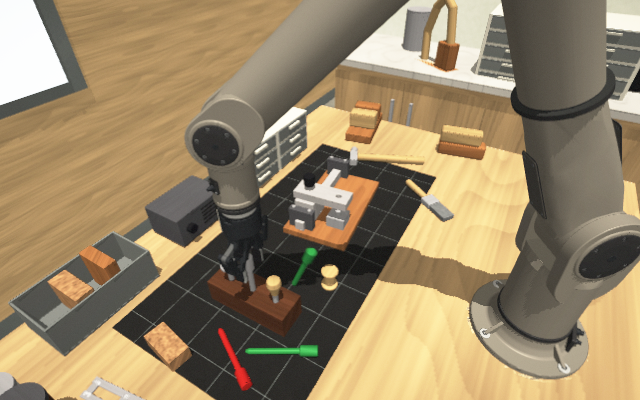

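View pics/side3.png

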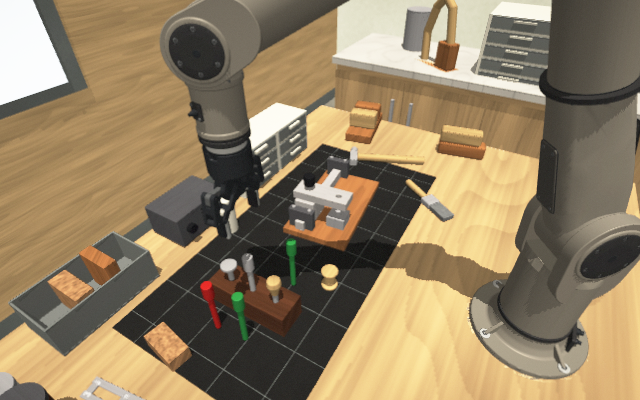

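All three look-alikes have toppled between t=7.5 and 8.3, though the wrist force stayed below 1 N. Before going on I'll check whether I touched them.

```bash
python3 look.py 5 side top; python3 - <<'E'
from h import *
np.set_printoptions(precision=3,suppress=True)
for n in('side','top'):
    p=np.load(n+'5.npz')['p'];C=cloud(n,np.load(n+'5.npz')['d']);hsv=cv2.cvtColor(p,cv2.COLOR_RGB2HSV)
    for nm,m in(('red',cv2.inRange(hsv,(0,190,60),(4,255,255))|cv2.inRange(hsv,(176,190,60),(180,255,255))),('green',cv2.inRange(hsv,(50,140,40),(75,255,255)))):
        k,l,s,c=cv2.connectedComponentsWithStats(m)
        for j in range(1,k):
            if s[j,4]>8:
                q=C[l==j]; a=q[:,:2]-q[:,:2].mean(0); w=np.linalg.svd(a)[2][0] if len(a)<5000 else 0
                t=a@w; print(n,nm,c[j].round(1),s[j,4],'zrange',q[:,2].min(),q[:,2].max(),'ends',q[t.argmin()],q[t.argmax()])
b=cv2.imread('pics/top5.png');cv2.imwrite('pics/c5.png',cv2.resize(b[110:290,160:360],None,fx=4,fy=3.3))
E
```

```text
8.4167 [0.5367 0.2508 0.1201] [-37.2  26.9   8.  106.8  -5.   46.5  69.7] F [-0.2 -0.7  0.1] jaw 96.4 toolx [ 1.e-03  4.e-04 -1.e+00] 0.05155786682815502
side red [235.6 363. ] 529 zrange -0.0005247638956293876 0.7162568600601894 ends [0.568 0.337 0.002] [0.149 0.614 0.716]
side green [312.1 267. ] 333 zrange -0.0006957098574876808 0.12928422851649501 ends [ 0.492  0.039 -0.   ] [0.414 0.163 0.126]
side green [286.2 351.3] 536 zrange 0.0023256514360092684 0.7162568600601894 ends [0.149 0.614 0.716] [0.486 0.349 0.002]
top red [193.6 227.4] 69 zrange -0.001956570305774452 1.654084742629907 ends [0.446 0.418 0.005] [ 0.462 -0.013  1.654]
top green [264.7 234.4] 170 zrange -0.005734599809779972 1.654084742629907 ends [0.494 0.16  0.013] [0.38  0.149 0.088]
```

View pics/c5.png

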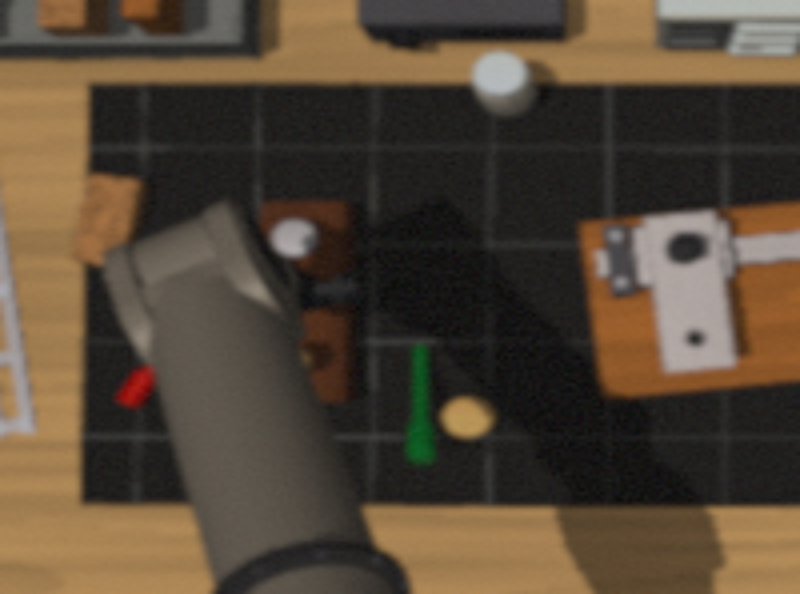

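View pics/side5.png

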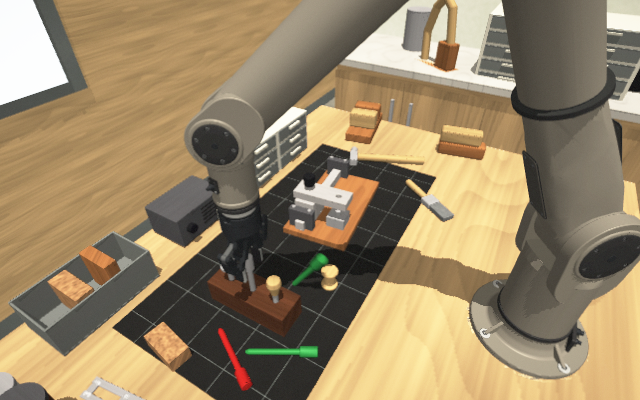

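All three are toppling toward the robot (−x), one of them (side 310,270) still mid-fall. The nearest stood 77–92 mm or more from the gripper and no force showed, so they tipped by themselves on their 7 mm tips. I'll leave them alone and carry on with the grasp.

servo_tool:
  targets:
    - [[0,0,0],[0,0,0],1]
    - [[0,0,0],[0,0,0],1]
    - [[0,0,0],[0,0,0],1]
    - [[0,0,0],[0,0,0],1]
    - [[0,0,0],[0,0,0],1]
    - [[0,0,0],[0,0,0],1]
  squeeze: 70

```text
t: 8.92
ee_pos: [0.5368, 0.2509, 0.1203]
tool_rot: [7.9, 89.9, 14.3]
wrist_force: [-0.2, -1.5, 6.7]
grip_width: 0.0203
```

```bash
python3 look.py 6 side
```

```text
8.9667 [0.5368 0.2509 0.1203] [-37.3  26.9   8.  106.8  -5.   46.5  69.7] F [-1.1 -0.8  6.3] jaw 96.43 toolx [ 1.6e-03  3.0e-04 -1.0e+00] 0.020934364911156033
```

View pics/side6.png

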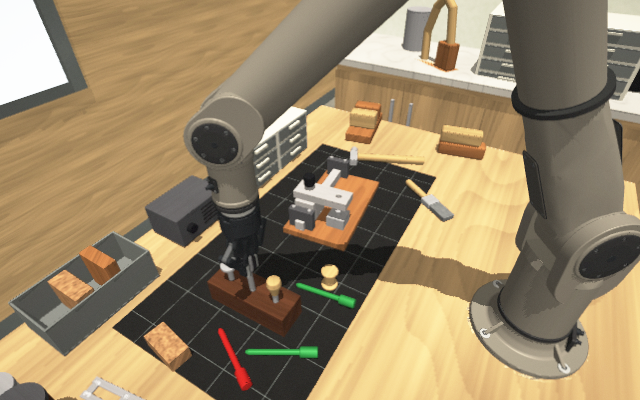

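The rod is gripped (about 21 mm reading, same ~1 mm under-read as the knob). The look-alikes now lie still, clear of my path, and the spool is unmoved. Lifting straight up.

servo_tool:
  targets:
    - [[0,0,0],[0,0,5],1]
    - [[0,0,0],[0,0,10],1]
    - [[0,0,0],[0,0,15],1]
    - [[0,0,0],[0,0,20],1]
    - [[0,0,0],[0,0,20],1]
    - [[0,0,0],[0,0,20],1]
    - [[0,0,0],[0,0,20],1]
    - [[0,0,0],[0,0,15],1]
    - [[0,0,0],[0,0,10],1]
    - [[0,0,0],[0,0,0],1]

```text
t: 9.8
ee_pos: [0.5369, 0.2517, 0.2569]
tool_rot: [30.4, 89.8, 36.8]
wrist_force: [0.6, 0.8, -2.5]
grip_width: 0.0207
```

servo_tool:
  targets:
    - [[0,0,0],[-2,-15,0],1]
    - [[0,0,0],[-4,-30,0],1]
    - [[0,0,0],[-4,-40,0],1]
    - [[0,0,0],[-5,-40,0],1]
    - [[0,0,0],[-5,-40,0],1]
    - [[0,0,0],[-5,-40,0],1]
    - [[0,0,0],[-4,-40,0],1]
    - [[0,0,0],[-4,-40,0],1]
    - [[0,0,0],[-2,-25,0],1]
    - [[0,0,0],[-1,-11,0],1]

```text
t: 10.63
ee_pos: [0.4977, -0.0754, 0.2533]
tool_rot: [-153.6, 89.8, -147.6]
wrist_force: [-0.7, 0.4, -2.4]
grip_width: 0.0207
```

servo_tool:
  targets:
    - [[0,0,0],[0,0,0],1]
    - [[0,0,0],[0,0,0],1]
    - [[0,0,0],[0,0,0],1]

```text
t: 10.88
ee_pos: [0.4999, -0.068, 0.2537]
tool_rot: [140.7, 89.9, 147.3]
wrist_force: [-0.7, 0.3, -2.5]
grip_width: 0.0205
```

```bash
python3 look.py 7 side top; python3 - <<'E'
import cv2
a=cv2.imread('pics/side7.png');b=cv2.imread('pics/top7.png')
def crop(im,x0,y0,x1,y1,f): return cv2.resize(im[y0:y1,x0:x1],None,fx=f,fy=f,interpolation=cv2.INTER_CUBIC)
cv2.imwrite('pics/c7.png',crop(a,280,80,390,230,4))
cv2.imwrite('pics/c7t.png',crop(b,270,130,400,260,4))
E
```

```text
10.9833 [ 0.5002 -0.0679  0.2539] [-16.2   9.8  19.2 111.5  -3.8  59.3 101.3] F [ 0.4 -0.1 -3.3] jaw 96.63 toolx [-6.e-04  5.e-04 -1.e+00] 0.02027389598058999
```

View pics/c7.png

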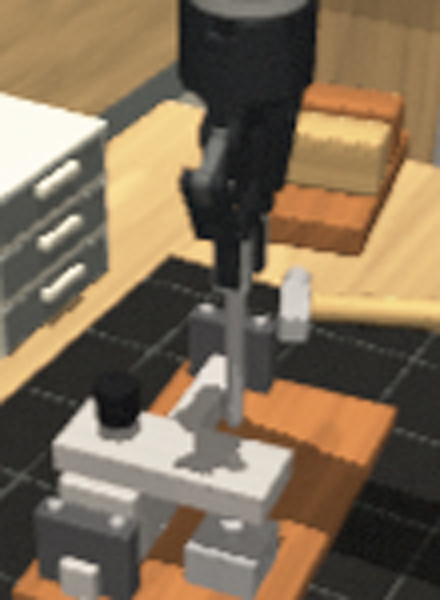

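View pics/c7t.png

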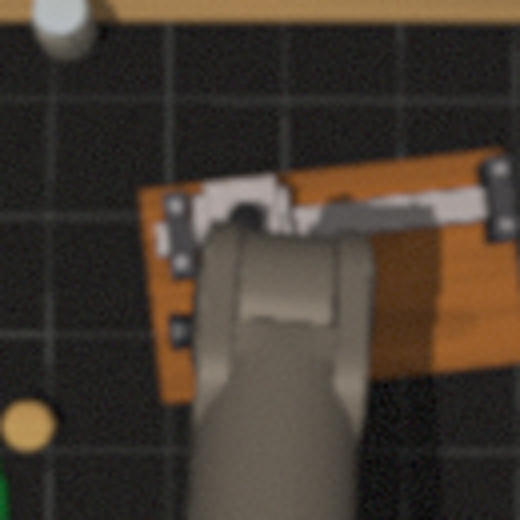

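Side shows the rod hanging straight with its tip at about (338,185), and the bore is hidden by shadow near (338,196). The arm blocks the top view, so I'll measure the shank in side with intensity and depth.

```bash
cat > shank.py <<'E'
from h import *
import sys
np.set_printoptions(precision=4,suppress=True,linewidth=150)
z=np.load(sys.argv[1]);p=z['p'];d=z['d'];r0,r1=int(sys.argv[2]),int(sys.argv[3])
C=cloud('side',d)
m=np.zeros(d.shape,bool)
o=status.get_obs()['ee_pos']
near=np.linalg.norm(C[:,:,:2]-o[:2],axis=2)<.02
rows=[]
for v in range(r0,r1):
    u=np.where(near[v])[0]
    if len(u): rows.append((v,u.min(),u.max(),len(u))); 
print(rows[::6])
pts=C[r0:r1][near[r0:r1]]; print('mean surf',pts.mean(0),len(pts),'lowest z',pts[:,2].min())
v=np.array([r[0] for r in rows]);u=np.array([(r[1]+r[2])/2 for r in rows])
k=np.polyfit(v,u,1);print('axis',k)
# axis by viewing: for each row midpoint cast ray, closest to vertical plane; horizontal surface offset
co=cam('side')[2]; h=(pts.mean(0)-co)[:2];h/=np.linalg.norm(h)
print('view dir',h,'axis xy from depth',pts.mean(0)[:2]+h*6e-3*np.pi/4)
# lateral: perpendicular component from ray midpoints
_,dd=rays('side',np.c_[u,v]); n=np.array([-h[1],h[0]])
dist=(o[:2]-co[:2])@h; lat=dd[:,:2]@n/(dd[:,:2]@h)*dist+co[:2]@n
print('lateral',lat.mean(),lat[:5].mean(),lat[-5:].mean(),'tcp lat',o[:2]@n,'n',n,'tcp along',o[:2]@h,'depth along',pts.mean(0)[:2]@h+6e-3*np.pi/4)
E
python3 shank.py side7.npz 156 183
python3 - <<'E'
from h import *
np.set_printoptions(precision=4,suppress=True)
# bore along/lateral from side picture 3 
h=np.array([0.4996,-.0694])-cam('side')[2][:2];h/=np.linalg.norm(h);n=np.array([-h[1],h[0]])
z=np.load('side3.npz');C=cloud('side',z['d']);q=C[196,338];b=plane('side',(338.17,196.0),.112)[0]
print('bore lat',b[:2]@n,'along',b[:2]@h, 'dirs',h)
for uv in((331,194),(333,197),(344,197),(342,193),(338,191)):print(uv,C[uv[1],uv[0]])
p=z['p'];print(cv2.cvtColor(p,cv2.COLOR_RGB2GRAY)[190:202,328:350])
zz=np.load('side7.npz')
print(cv2.cvtColor(zz['p'],cv2.COLOR_RGB2GRAY)[178:190,330:348])
E
```

```text
[(156, np.int64(336), np.int64(340), 5), (162, np.int64(336), np.int64(340), 5), (168, np.int64(336), np.int64(340), 5), (174, np.int64(336), np.int64(340), 5), (180, np.int64(336), np.int64(340), 5)]
mean surf [ 0.4998 -0.0643  0.2   ] 134 lowest z 0.1586166350263306
axis [ -0. 338.]
view dir [ 0.4587 -0.8886] axis xy from depth [ 0.502  -0.0685]
lateral 0.41466832929097114 0.41547868080140854 0.4138392925801798 tcp lat 0.4132653935861318 n [0.8886 0.4587] tcp along 0.28978719308032896 depth along 0.2911100879829629
bore lat 0.41306307767796163 along 0.28949165039050556 dirs [ 0.4558 -0.8901]
(331, 194) [ 0.519  -0.0655  0.1137]
(333, 197) [ 0.5083 -0.057   0.1137]
(344, 197) [ 0.4833 -0.0711  0.114 ]
(342, 193) [ 0.4956 -0.0832  0.1143]
(338, 191) [ 0.5084 -0.0847  0.1151]
[[227 227 226 225 226 225 225 224 226 225 225 225 223 219 215 213 208 187
  179 169 162 162]
 [227 228 228 227 227 226 225 225 224 225 223 225 226 226 226 225 224 219
  217 207 201 187]
 [227 227 228 228 228 229 227 227 226 226 225 227 225 225 224 224 225 226
  225 224 222 219]
 [227 225 226 226 227 227 229 227 2
[... 1003 characters left out ...]
163 160 157 157 158 153]
 [118 118 115 106 103  91  97 120 132 132 132 152 161 160 159 158 155 155]
 [116 116 107 101 102  96  99 123 136 133 131 150 160 159 158 157 156 154]
 [117 108  99 103 104  96  99 113 131 132 129 150 160 160 159 157 153 155]
 [112 103 102 104 103  92 100 112 128 132 114 108 142 159 157 157 157 158]
 [108 103 103 102  90  78  87 109 120 118  98  86 101 141 157 156 159 159]
 [106 102 103  99  83  77  82  97 102  98  85  81  83 100 109 108 145 161]
 [114 112 110 101  91  84  83  84  87  87  83  81  80  81  82  84 104 114]
 [115 115 117 110 110 105 104  97  91  84  81  83  82  83  81  84  84  83]
 [114 114 115 115 115 113 113 108 108 108 103  93  88  86  85  84  85  82]]
```

```bash
python3 - <<'E'
from h import *
np.set_printoptions(precision=4,suppress=True)
for xy in((.4996,-.0694),(.5014,-.0706),(.500,-.070)):
    print(xy,proj('side',[[*xy,z] for z in(.112,.1456,.2)]))
p=np.load('side7.npz')['p'];g=cv2.cvtColor(p,cv2.COLOR_RGB2GRAY)
print(g[150:184:3,330:346])
E
```

```text
(0.4996, -0.0694) [[338.1702 196.0037]
 [338.4992 185.7517]
 [339.0629 168.1785]]
(0.5014, -0.0706) [[337.7839 195.5479]
 [338.104  185.3024]
 [338.6524 167.7419]]
(0.5, -0.07) [[338.1443 195.8346]
 [338.4725 185.5849]
 [339.0348 168.0165]]
[[ 42  42  52  50  38  29  28  30  26  43  91 114  86  91 104 126]
 [ 56  57  63  59  58  66  93 107 104 104 115  88  50  42  46  42]
 [157 181 158  99  47  43  83 108 113 112 106  73  43  43  43  42]
 [ 88  98 100 102  99 100 100 109 113 110 103  94  89 120 163 178]
 [ 65  66  65  62  64  63  88 108 112 112 100  81  82  92 107 103]
 [ 66  65  63  65  63  64  89 108 113 112  98  75  65  66  67  64]
 [ 67  65  64 112 113  79  89 108 112 112  98  74  64  65  67  66]
 [ 85 179 222 228 227 226 168 108 125 118  99  77  66  61  67  67]
 [224 227 226 227 227 226 171 107 129 131 112  78  65  64  64  65]
 [137 116 117 118 117 149 131 106 128 133 109 109  97  70  70  68]
 [119 118 117 113 106  88  92 109 129 133 129 151 163 160 157 157]
 [117 108  99 103 104  96  99 113 131 132 129 150 160 160 159 157]]
```

Jaw-centred knob contact and the side view agree: the bore lies at about (0.500, −0.071) in TCP terms, so I need to shift dy −3 mm. Then I'll descend gently.

servo_tool:
  targets:
    - [[0,0,0],[0,-3,0],1]
    - [[0,0,0],[0,0,-8],1]
    - [[0,0,0],[0,0,-10],1]
    - [[0,0,0],[0,0,-7],1]
    - [[0,0,0],[0,0,-3],1]
    - [[0,0,0],[0,0,0],1]
    - [[0,0,0],[0,0,0],1]

```text
t: 11.57
ee_pos: [0.4999, -0.0729, 0.226]
tool_rot: [-176.0, 90.0, -169.6]
wrist_force: [0.1, -0.5, -1.5]
grip_width: 0.0209
```

```bash
python3 look.py 8 side; python3 - <<'E'
import cv2
a=cv2.imread('pics/side8.png')
cv2.imwrite('pics/c8.png',cv2.resize(a[130:220,290:390],None,fx=6,fy=6,interpolation=cv2.INTER_CUBIC))
E
```

```text
11.6167 [ 0.5002 -0.073   0.2263] [-15.4  11.7  19.2 113.3  -4.6  55.7 102.5] F [-0.3  0.9 -2.3] jaw 96.44 toolx [ 0.e+00 -1.e-04 -1.e+00] 0.020679350585419188
```

View pics/c8.png

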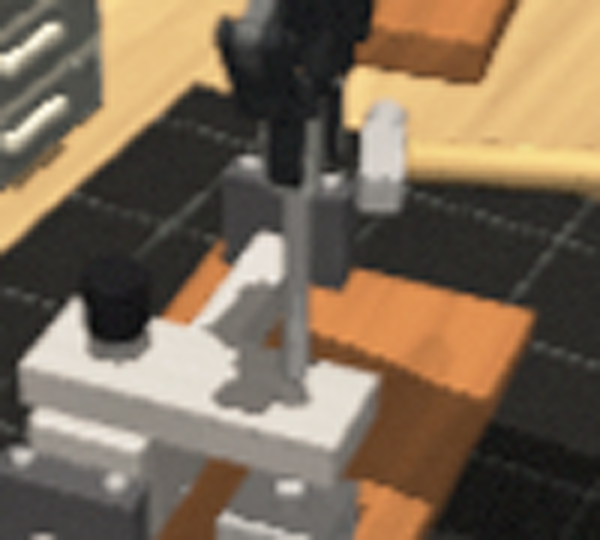

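servo_tool:
  targets:
    - [[0,0,0],[0,2,0],1]
    - [[0,0,0],[0,0,0],1]
    - [[0,0,0],[0,0,0],1]
    - [[0,0,0],[0,0,0],1]

```text
t: 11.95
ee_pos: [0.5002, -0.0709, 0.2265]
tool_rot: [-1.0, 90.0, 5.4]
wrist_force: [-0.1, 1.0, -2.9]
grip_width: 0.0203
```

```bash
python3 look.py 9 side; python3 - <<'E'
import cv2
from h import *
a=cv2.imread('pics/side9.png')
cv2.imwrite('pics/c9.png',cv2.resize(a[130:220,290:390],None,fx=6,fy=6,interpolation=cv2.INTER_CUBIC))
g=cv2.cvtColor(a,cv2.COLOR_BGR2GRAY);print(g[170:200:2,330:348])
E
```

```text
12.0 [ 0.5001 -0.0709  0.2265] [-15.6  11.6  19.2 113.4  -4.6  55.7 102.2] F [-0.  -0.5 -2.7] jaw 96.45 toolx [ 4.e-04  1.e-04 -1.e+00] 0.020553329258236597
[[ 66 112 196 226 228 228 180 118 113 114 107  86  64  65  66  67  69  59]
 [184 226 227 227 226 227 180 117 114 113 107  84  68  66  67  64  69  60]
 [224 227 227 226 227 228 179 120 113 112 106  83  66  67  66  65  65  57]
 [227 226 226 226 225 232 179 110 111 111  97  73  65  63  65  65  62  65]
 [137 119 120 119 116 108 109 113 110 111 113 140 146 147 126 118 105 131]
 [116 117 119 115 107 103 102 105 112 110 119 150 162 161 159 159 157 154]
 [116 115 109 101 104 103 103 108 122 134 127 148 161 158 159 157 155 155]
 [112 104 102 103 103  95  98 107 128 136 127 148 160 160 157 157 156 160]
 [108 103 102 101  87  78  95 109 130 134 116  93 100 109 108 142 161 162]
 [113 114 114 112 109 105 103 107 127 135 115  93  81  84  84  85  87  84]
 [115 113 113 112 115 112 107 109 128 135 119 108 108 169 178 139 113  95]
 [116 115 117 117 118 116 110 120 134 134 159 205 220 221 220 220 219 216]
 [115 116 115 115 115 117 116 116 114 121 191 221 222 222 223 221 222 220]
 [117 117 116 117 117 109 111 120 121 123 116 161 210 223 223 224 223 223]
 [116 116 116 115 176 216 221 212 209 210 214 220 223 223 221 220 222 223]]
```

View pics/c9.png

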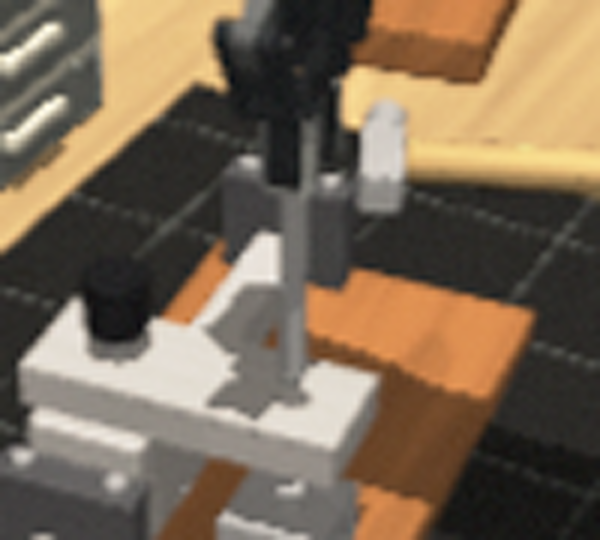

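The rod hangs over the mouth, tip at about (338,193), roughly 1 mm too far in x. I'll nudge −1 mm in x and go down carefully.

servo_tool:
  targets:
    - [[0,0,0],[-1,0,-2],1]
    - [[0,0,0],[0,0,-2],1]
    - [[0,0,0],[0,0,-2],1]
    - [[0,0,0],[0,0,-1],1]
    - [[0,0,0],[0,0,-1],1]
    - [[0,0,0],[0,0,0],1]

```text
t: 12.5
ee_pos: [0.4989, -0.0709, 0.218]
tool_rot: [-179.8, 90.0, -173.4]
wrist_force: [-0.1, -0.4, -1.5]
grip_width: 0.0205
```

servo_tool:
  targets:
    - [[0,0,0],[0,0,-1],1]
    - [[0,0,0],[0,0,-1],1]
    - [[0,0,0],[0,0,-1],1]
    - [[0,0,0],[0,0,0],1]

```text
t: 12.83
ee_pos: [0.4989, -0.0709, 0.2151]
tool_rot: [175.2, 90.0, -178.3]
wrist_force: [-0.6, 0.5, -2.6]
grip_width: 0.0204
```

The tip is now below the mouth level with no contact force. Continuing.

servo_tool:
  targets:
    - [[0,0,0],[0,0,-2],1]
    - [[0,0,0],[0,0,-2],1]
    - [[0,0,0],[0,0,-2],1]
    - [[0,0,0],[0,0,-2],1]
    - [[0,0,0],[0,0,0],1]

```text
t: 13.25
ee_pos: [0.4987, -0.0709, 0.2068]
tool_rot: [177.2, 90.0, -176.4]
wrist_force: [0.6, 0.2, -2.2]
grip_width: 0.0203
```

```bash
python3 look.py 10 side; python3 - <<'E'
import cv2
a=cv2.imread('pics/side10.png')
cv2.imwrite('pics/c10.png',cv2.resize(a[130:220,290:390],None,fx=6,fy=6,interpolation=cv2.INTER_CUBIC))
E
```

```text
13.3 [ 0.4989 -0.0709  0.207 ] [-15.3  12.9  19.  114.7  -5.2  53.2 102.8] F [ 0.6  0.6 -1.9] jaw 96.45 toolx [-6.e-04 -0.e+00 -1.e+00] 0.02084080133687065
```

View pics/c10.png

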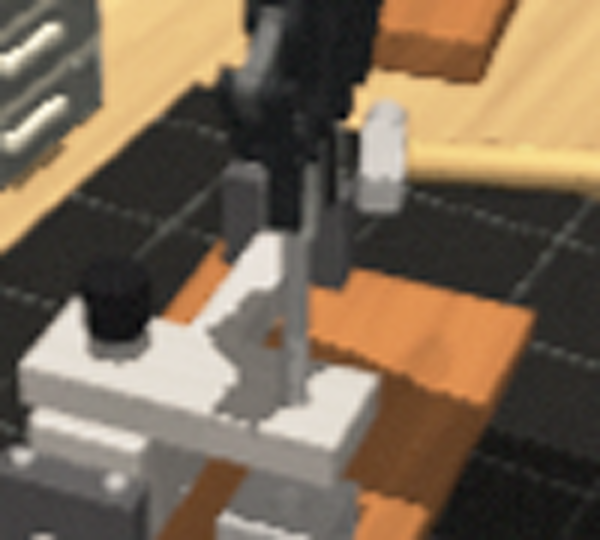

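The shank now disappears into the upper bore at about (339,197), force-free. Continuing to just above the lower bushing, then slowly in.

servo_tool:
  targets:
    - [[0,0,0],[0,0,-4],1]
    - [[0,0,0],[0,0,-5],1]
    - [[0,0,0],[0,0,-5],1]
    - [[0,0,0],[0,0,-5],1]
    - [[0,0,0],[0,0,-5],1]
    - [[0,0,0],[0,0,-5],1]
    - [[0,0,0],[0,0,-5],1]
    - [[0,0,0],[0,0,-4],1]
    - [[0,0,0],[0,0,0],1]

```text
t: 14.05
ee_pos: [0.4984, -0.0709, 0.1683]
tool_rot: [176.6, 89.9, -177.0]
wrist_force: [0.5, -0.0, -3.2]
grip_width: 0.0203
```

servo_tool:
  targets:
    - [[0,0,0],[0,0,-2],1]
    - [[0,0,0],[0,0,-2],1]
    - [[0,0,0],[0,0,-2],1]
    - [[0,0,0],[0,0,-2],1]
    - [[0,0,0],[0,0,-2],1]
    - [[0,0,0],[0,0,-2],1]
    - [[0,0,0],[0,0,0],1]

```text
t: 14.63
ee_pos: [0.4988, -0.0709, 0.1569]
tool_rot: [172.9, 90.0, 179.4]
wrist_force: [1.0, -0.2, -1.5]
grip_width: 0.0204
```

servo_tool:
  targets:
    - [[0,0,0],[0,0,-2],1]
    - [[0,0,0],[0,0,-2],1]
    - [[0,0,0],[0,0,-2],1]
    - [[0,0,0],[0,0,-2],1]
    - [[0,0,0],[0,0,0],1]

```text
t: 15.05
ee_pos: [0.4987, -0.0709, 0.1488]
tool_rot: [174.1, 90.0, -179.5]
wrist_force: [0.3, 0.4, -3.0]
grip_width: 0.0206
```

servo_tool:
  targets:
    - [[0,0,0],[0,0,-2],1]
    - [[0,0,0],[0,0,-3],1]
    - [[0,0,0],[0,0,-3],1]
    - [[0,0,0],[0,0,-3],1]
    - [[0,0,0],[0,0,-2],1]
    - [[0,0,0],[0,0,0],1]

```text
t: 15.55
ee_pos: [0.4987, -0.0709, 0.1357]
tool_rot: [176.7, 89.9, -176.8]
wrist_force: [0.7, 0.6, -2.0]
grip_width: 0.0204
```

```bash
python3 look.py 11 side; python3 - <<'E'
import cv2
a=cv2.imread('pics/side11.png')
cv2.imwrite('pics/c11.png',cv2.resize(a[140:230,290:390],None,fx=6,fy=6,interpolation=cv2.INTER_CUBIC))
E
```

```text
15.6 [ 0.4988 -0.0709  0.136 ] [-13.7  18.8  17.7 118.4  -8.1  44.  105.4] F [-0.4 -0.6 -3. ] jaw 96.45 toolx [-7.e-04 -0.e+00 -1.e+00] 0.020700643210051103
```

View pics/c11.png

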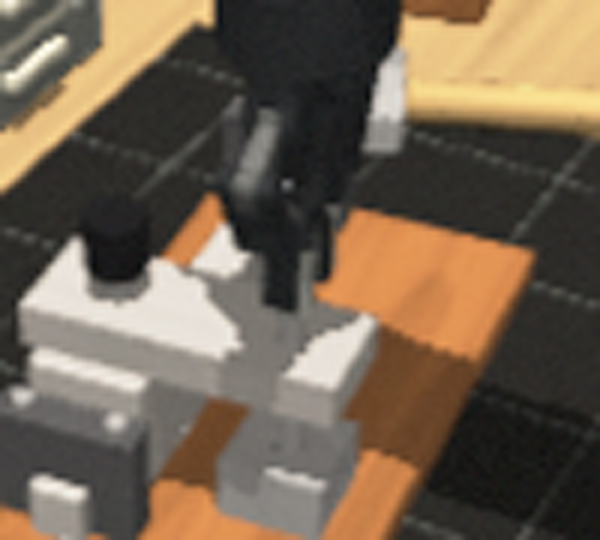

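The rod passes the upper bushing into the lower one (visible between them at (339,212)), with only its weight on the wrist. About 6 mm more, then I'll measure the bare shank.

servo_tool:
  targets:
    - [[0,0,0],[0,0,-2],1]
    - [[0,0,0],[0,0,-2],1]
    - [[0,0,0],[0,0,-1.5],1]
    - [[0,0,0],[0,0,0],1]
    - [[0,0,0],[0,0,0],1]
    - [[0,0,0],[0,0,0],1]

```text
t: 16.1
ee_pos: [0.4991, -0.0709, 0.1308]
tool_rot: [-8.2, 90.0, -1.7]
wrist_force: [-0.5, 0.0, -2.8]
grip_width: 0.0205
```

```bash
python3 look.py 12 side top; python3 - <<'E'
import cv2
from h import *
np.set_printoptions(precision=2,suppress=True,linewidth=160)
a=cv2.imread('pics/side12.png')
cv2.imwrite('pics/c12.png',cv2.resize(a[165:225,305:375],None,fx=10,fy=10,interpolation=cv2.INTER_CUBIC))
b=cv2.imread('pics/top12.png');cv2.imwrite('pics/c12t.png',cv2.resize(b[150:245,290:410],None,fx=6,fy=6,interpolation=cv2.INTER_CUBIC))
print(proj('side',[[.4995,-.0705,z] for z in(.05,.09,.112,.122,.132,.142)]))
# head-side silhouette bottom edge front: head radius toward camera
c=cam('side')[2][:2];h=np.array([.4995,-.0705])-c;h/=np.linalg.norm(h)
print('front rim of shoulder',proj('side',[[*(np.array([.4995,-.0705])-h*.011),z] for z in(.127,.132,.137)]),'bore mouth front rod',proj('side',[[*(np.array([.4995,-.0705])-h*.006),.112]]))
E
```

```text
16.2 [ 0.4991 -0.0709  0.1309] [-13.6  19.2  17.6 118.6  -8.4  43.3 105.6] F [ 0.5 -0.6 -2.4] jaw 96.45 toolx [ 1.e-04  0.e+00 -1.e+00] 0.02013917763977169
[[337.82 213.61]
 [338.19 202.27]
 [338.4  195.79]
 [338.5  192.79]
 [338.6  189.74]
 [338.7  186.66]]
front rim of shoulder [[338.46 193.86]
 [338.51 192.33]
 [338.56 190.78]] bore mouth front rod [[338.36 197.21]]
```

View pics/c12.png

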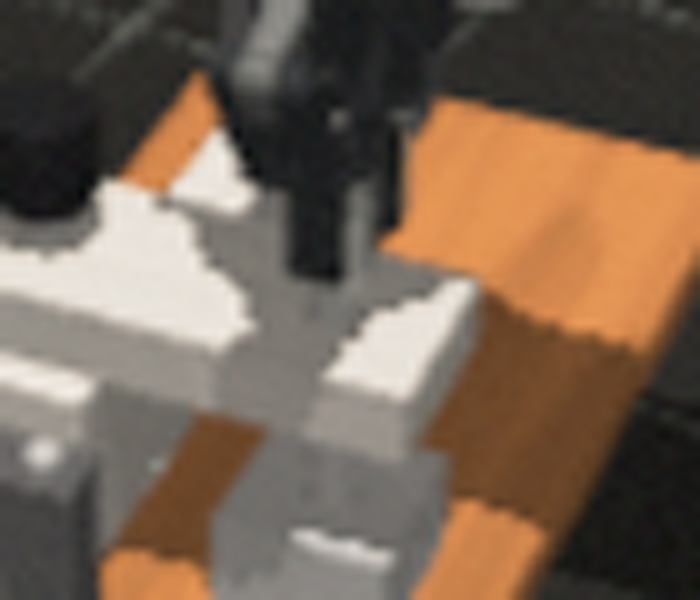

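View pics/c12t.png

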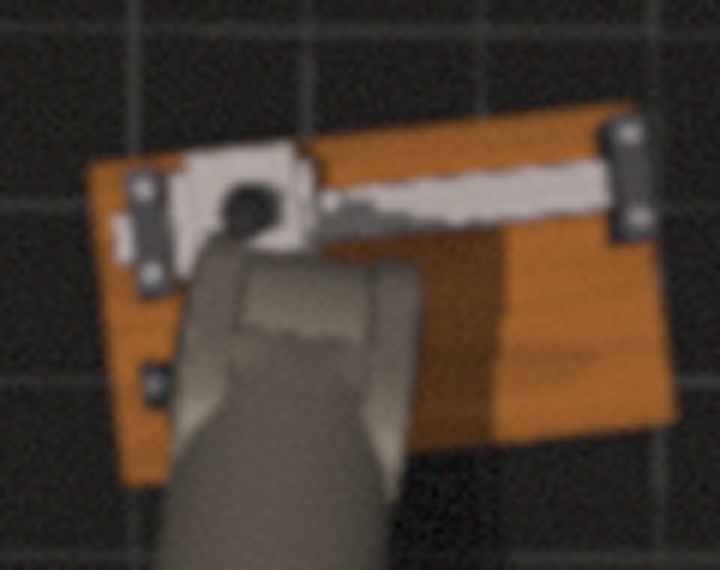

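```bash
python3 - <<'E'
from h import *
np.set_printoptions(precision=3,suppress=True,linewidth=170)
z=np.load('side12.npz');g=cv2.cvtColor(z['p'],cv2.COLOR_RGB2GRAY);C=cloud('side',z['d'])
print(g[182:202,330:348]); 
h=np.array([.459,-.889]);al=C[:,:,:2]@h
print((1000*al[184:202,332:346]).round(0).astype(int)); print((1000*C[184:202,332:346,2]).round(0).astype(int))
z=np.load('side9.npz');C9=cloud('side',z['d']);print('img9 z');print((1000*C9[186:198,334:343,2]).round(0).astype(int));print((1000*(C9[:,:,:2]@h)[186:198,334:343]).round(0).astype(int))
E
```

```text
[[ 29  31  34  34  36  31  28  28  33  40  35  39  50  38  30 105 148 162]
 [113  52  44  33  32  31  30  31  34  39  70  77  61  41  36 106 150 161]
 [161  96  94  71  35  30  29  28  33  55  98  92  63  40  44 105 153 163]
 [131 105 107  79  42  32  30  28  27  59 101 103  73  41  41 106 153 166]
 [113 105 107  80  41  33  32  36  32  58 103  99  70  37  37 118 160 166]
 [119 116 114  80  43  28  29  34  33  72 118 104  62  36  47 135 164 166]
 [117 120 119  85  44  31  32  29  35  79 120 104  71  79 128 160 166 166]
 [115 119 116  86  45  28  31  31  33  78 118 103  85 133 162 166 165 165]
 [120 117 119  84  42  27  31  34  37  77 117 106 103 127 134 150 162 159]
 [122 120 118  84  37  34  31  32  27  75 117 107 109 117 117 126 132 129]
 [119 121 120 101  67  48  35  28  24  76 119 118 114 118 117 118 120 115]
 [116 117 120 118 109 105  89  80  73 110 131 123 119 119 120 120 118 117]
 [121 117 119 117 119 113 106 109 109 122 124 122 121 120 119 119 119 118]
 [122 119 121 121 119 112 104 114 116 119 112 116 119 122 120 181 211 210]
 [123 121 121 122 122 110 104 113 116 112 109 106 
[... 2771 characters left out ...]
12 110 126 128 128 127 113 114 115]
 [112 114 113 124 125 123 112 114 112]
 [113 114 112 110 117 109 112 112 113]
 [112 112 109 108 106 109 110 112 112]
 [113 112 106 104 104 107 105 112 113]
 [113 113 112 101 100 102 113 114 114]]
[[458 463 291 287 287 287 294 464 462]
 [453 454 289 286 289 289 295 451 455]
 [324 325 290 289 288 288 292 450 451]
 [319 318 291 289 290 289 291 444 443]
 [316 316 291 285 287 288 294 317 317]
 [311 310 290 289 290 287 291 313 310]
 [308 310 290 288 288 289 307 307 305]
 [303 301 302 289 287 289 304 302 304]
 [297 297 299 302 293 303 299 300 299]
 [294 295 298 300 302 299 298 295 296]
 [289 291 298 301 301 298 300 291 291]
 [285 286 286 300 301 299 286 285 285]]
```

Depth and crop put the head's underside at about 0.132 m against the carriage top at 0.112 m, so about 20 mm of shank is bare. The knob is still at the at-stop pixel (331,185), and the wrist carries only the rod's weight. Handing in.

```bash
python3 - <<'E'
from cell import status, order
print(order.job_done()); o=status.get_obs(); print(o['t'],o['ee_pos'],o['wrist_force'],o['grip_width'])
E
```

```text
the job is handed in; nothing more can be done
None
the job is handed in; nothing more can be done
```

I slid the carriage by its knob against the left stop. Then I took the plain steel rod from the middle hole of the tool block and threaded it through the upper bushing into the lower one. I handed in at about 16 s, still holding the rod by its head.

**Last checks**
- **Carriage:** at the stop, the push force rose to about 16 N with no further movement. The top view then showed the carriage against the stop block, and the knob sat at the same pixel when I handed in.
- **Rod:** the tool was vertical. The underside of the head measured about 0.132 m against the carriage top at 0.112 m, so about 20 mm of shank is bare. The tip works out at about 0.022 m, roughly 28 mm into the lower bushing.
- **Forces:** the wrist read about −2.5 N vertically, which is about the rod's weight, and no more than 1 N sideways, so the rod rests on nothing.

**What disagreed or went wrong**
- **Look-alikes fell:** the one red and two green look-alikes toppled between t = 7.5 and 8.3 s, as I lowered the gripper towards the rod. All three fell towards the robot, the nearest stood at least 77 mm from the gripper, and the wrist showed no force. I think they tipped over by themselves on their narrow tips, but I cannot prove it. They stayed on the table and I did not touch them; the spool beside one of them looked unmoved.
- **Cameras:** the two views differed by 1–4 mm. I set the rod over the bore from where the knob sat in the jaws when the carriage met its stop, plus the side view. It went in without contact force.
- **Hidden views:** at the end the arm hid the bushings in the top view, so the final rod check is from the side view only.

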